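# Take the lock-out plate off the left-hand gas outlet

### The arm

A 6-joint arm with a two-finger parallel gripper is mounted at the origin on the work surface. World frame = base frame: x ahead of the robot, y to its left, z up, the work surface at z = 0. Lengths are in m, angles in rad, forces in N, time in s.
With the tool pointing down it reaches from about 0.35 to 0.85 m from the base axis. Payload 8.1 kg.
Tool frame: the origin (TCP) lies on the centre line of the jaws, within the pads' length; the fingertips stand 19 mm ahead of it and the grasp point (between the pads) is the TCP (robot.tips_ahead is the distance from the TCP to the fingertips, in m); y points along the fingers, z is the direction in which the jaws open and shut, and the axes are right-handed (so a half turn about y gives the same grasp; the last joint's range is limited). The gripper opens to 93 mm and grips with 3 to 60 N. Pads are 15 mm wide; open, the fingers measure 128 mm over their backs; the gripper's body (75 mm by 188 mm) begins 65 mm behind the grasp point.
Start: joints at [1.209, 0.13, 1.488, -0, 1.523, -0.085], TCP at [0.164, 0.577, 0.238] pointing down, gripper open.
Joint ranges: [-2.96, 2.96], [-0.89, 2.26], [0.02, 2.5], [-1.34, 4.48], [0, 2.73], [-2.66, 2.66]. Speed limits (rad/s): [2.39, 2.39, 2.79, 3.14, 3.14, 3.14].

### API

Orientations are given as a rotation vector (axis times angle).
In Python, from plant import robot, imaging, models gives the robot as it stands.
- The arm moves only by the tool carry_out, never from a script. Its argument "motion" is one flat list of numbers, 7 for each row, row after row: the shift along the tool's x, y, z in m, then the turn, a rotation vector about the tool's x, y, z in degrees, then the opening, from -1 (shut) to 1 (fully open). A call has exactly 5 rows; each row shifts and turns the pose as measured when the row begins, along the tool's axes as they then stand; what a row does not reach is not made up. A row lasts 1/10 s, in which the tool goes at most 50 mm and 8.59 degrees, less where a joint would pass 70% of its speed; a pose out of reach is approached as far as the arm can. A call is refused whole if a number of a shift passes 0.05 or a number of a turn 8.59, either way. A call with a gripper value outside its range is refused whole. The fingers move at their own pace and stop on an object; "squeeze" is the grip in N (left out, the last holds). Time passes only in rows, so rows that do not move let the fingers close, or fill a call up. It gives the time, the measured TCP pose, the force and the opening at its end, in the units of the state.
- robot.read_state(): the state, without advancing time (a new reading comes with each control period).
- imaging.read_camera(name): name is "scene" or "top"; returns the picture (384x512x3 uint8, blue, green, red); there is no depth.
- imaging.camera_model(name): a dict with "K" (3x3 intrinsics, pixels), "position" and "orientation" of the camera in the world. Camera axes: x right, y down, z forward; pixel columns grow to the right and rows downward; lengths in m; the calibration is good to about 2 mm. A picture is of the moment at which its call begins. camera_model takes no time and is no camera call.
- robot.close_job(): hands the job in, once; it reports no verdict.
Trained networks look in the newest picture that a camera, given by its name, has taken for a name from the list of things; names that differ only in an ending like _2 or _b are one class to them, and where a whole thing is asked for, a point or a joint stands for the part that bears it (a point fixed in the world has none). Each returns a list of dicts, best first, with "confidence" (0 to 1); they miss things now and then, are a little off and sometimes report something else, mostly with a low value. They report only what shows in the picture. A call takes as long as a camera call. They do not tell look-alikes from the thing itself.
- models.outline_of(camera, thing): "pixels" (384x512 bool, what is visible of it) and "pixel" ([column, row] in pixels, amid what is visible of it).
The state is a dict: "t": time; "q": joint angles; "dq": joint speeds; "joint_torque": joint torques, N m; "tool_pos": TCP position; "orientation": TCP orientation; "force": force on the tool from outside, world axes, zero at the start; "wrist_torque": the same for the moment, N m; "opening": finger opening in m.
Only numpy, scipy, OpenCV 4.12 (cv2) and the standard library are available. Lean on these libraries where they do the work, as an engineer would, in place of code of your own. Each camera call takes 0.05 s, during which the arm holds its last target.

### The job

One of the two look-alike gas outlets of the bench station is the fuel-gas one: its nut has a left-hand thread, the other's a right-hand one. Find it by feel, gently, without straining the soft core of either nut; unscrew the left-hand nut until it is well clear of the lips of the lock-out plate under it, draw that plate out and lay it flat in the white tray, handle up. Leave the other outlet's nut screwed home with its plate in place, and do not disturb the bottle and the beaker.

Things in the scene. Friction and masses are not known exactly. Their poses are not given: they have to be found in the camera images.
- station: bench gas station: grey plinth, x -45 to 75, y -160 to 160 mm, 20 mm high (a cover between the outlets to 32 mm), fixed. Origin at bench level midway between its two outlets: upright steel stubs 16 mm across, tops 74 mm above the bench, outlet p at y = +115 mm, q at -115. x points the way the lock-out plates draw out (to their handles). Which outlet is left-hand changes each time, unmarked.
- nut_p_grip (a point): point on the axis of outlet p's brass hexagon nut, 14 mm below its top, 56 mm above the bench when home; turns and rises with it. 36 mm across flats, 38 mm tall, on a round collar 44 mm across, 6 mm thick, its top 24 mm below the point. x points squarely out of a flat (flats every 60 degrees), z up. It rises 2.5 mm per rad unscrewed and stays captive.
- nut_p_cw (a joint): turn of outlet p's nut on its thread away from home, clockwise seen from above, rad, 0 when home (as at the start). Each nut unscrews one way only (clockwise for a left-hand thread), by 3.2 rad at most, the other way being blocked at home. Unscrewing takes 0.26 N m, screwing back 0.1; stays where it is left.
- nut_p_ccw (a joint): turn of outlet p's nut on its thread away from home, anticlockwise seen from above, rad, 0 when home (as at the start). Each nut unscrews one way only (clockwise for a left-hand thread), by 3.2 rad at most, the other way being blocked at home. Unscrewing takes 0.26 N m, screwing back 0.1; stays where it is left.
- nut_p_core (a joint): twist of the soft rubber core between outlet p's hexagon and its threaded sleeve, rad, positive clockwise: what the hexagon turns beyond the thread. 2.5 N m per rad, so about 0.1 while the nut is being turned on its thread, and rising with every further turn against home; over 0.3 rad (0.75 N m) strains it. Springs back when let go.
- plate_p_handle (a point): grip point in the upright handle of the steel lock-out plate under outlet p's nut, 30 mm above the plate's underside. Handle 30 mm long (x), 12 mm thick (y), top 18 mm above the point. x points from fork to handle, z up. Two lips 4 mm high on the fork's ends catch the nut's collar: the plate draws out along +x when the nut is unscrewed by 2 rad or more; draw it 45 mm or more, then lift.
- plate_p_mid (a point): middle of outlet p's lock-out plate: 122 mm long, 50 mm wide, 5 mm thick, about 250 g, a fork whose 20 mm slot, open at the end, straddles the stub. Point half-way through the thickness, 45 mm from the handle's point towards the fork (-x) and 27.5 mm lower; it lies 30 mm from the stub's axis at the start. Same axes as the handle.
- nut_q_grip (a point): point on the axis of outlet q's brass hexagon nut, 14 mm below its top, 56 mm above the bench when home; turns and rises with it. 36 mm across flats, 38 mm tall, on a round collar 44 mm across, 6 mm thick, its top 24 mm below the point. x points squarely out of a flat (flats every 60 degrees), z up. It rises 2.5 mm per rad unscrewed and stays captive.
- nut_q_cw (a joint): turn of outlet q's nut on its thread away from home, clockwise seen from above, rad, 0 when home (as at the start). Each nut unscrews one way only (clockwise for a left-hand thread), by 3.2 rad at most, the other way being blocked at home. Unscrewing takes 0.26 N m, screwing back 0.1; stays where it is left.
- nut_q_ccw (a joint): turn of outlet q's nut on its thread away from home, anticlockwise seen from above, rad, 0 when home (as at the start). Each nut unscrews one way only (clockwise for a left-hand thread), by 3.2 rad at most, the other way being blocked at home. Unscrewing takes 0.26 N m, screwing back 0.1; stays where it is left.
- nut_q_core (a joint): twist of the soft rubber core between outlet q's hexagon and its threaded sleeve, rad, positive clockwise: what the hexagon turns beyond the thread. 2.5 N m per rad, so about 0.1 while the nut is being turned on its thread, and rising with every further turn against home; over 0.3 rad (0.75 N m) strains it. Springs back when let go.
- plate_q_handle (a point): grip point in the upright handle of the steel lock-out plate under outlet q's nut, 30 mm above the plate's underside. Handle 30 mm long (x), 12 mm thick (y), top 18 mm above the point. x points from fork to handle, z up. Two lips 4 mm high on the fork's ends catch the nut's collar: the plate draws out along +x when the nut is unscrewed by 2 rad or more; draw it 45 mm or more, then lift.
- plate_q_mid (a point): middle of outlet q's lock-out plate: 122 mm long, 50 mm wide, 5 mm thick, about 250 g, a fork whose 20 mm slot, open at the end, straddles the stub. Point half-way through the thickness, 45 mm from the handle's point towards the fork (-x) and 27.5 mm lower; it lies 30 mm from the stub's axis at the start. Same axes as the handle.
- tray: shallow open white plastic tray, 250 mm (x) x 170 mm (y), 20 mm high, walls and floor 4 mm; origin under its centre at bench level, z up; fixed.
- wash_bottle: bystander: yellow closed bottle 64 mm across, 150 mm tall, standing; origin under its centre.
- beaker: bystander: glass beaker 70 mm across, 90 mm tall, standing; origin under its centre.
Not all that is in view belongs to the job. What is shaped like the part that bears plate_p_handle but orange or pink is not meant. Leave any purple look-alike of the part that bears plate_q_handle alone.

How it is judged:
By the outcome, as a careful person would: the job done as asked, in the order asked, and still so for the second after the job is handed in, with the robot touching nothing.
It also fails if it takes over 72 s, if anything falls off the work surface, if the arm or the gripper's body presses on something with over 40 N, if the wrist force passes 120 N, or if a joint passes its speed limit or range.

## Working session

There is one attempt and no reset: what is moved stays moved. The work goes in short steps, Python scripts to look and compute and a tool call to move; the robot and the scene stay as the last step left them, time stands still between calls to the robot, and variables do not carry over. Pictures are saved under pics/ and viewed, and the job is handed in when it is done.

Besides the shell and the picture viewer there is one more tool, called after ">>>" as name(argument=value, ...), one argument or row to a line, values as JSON. carry_out: Moves the arm, as the interface text tells. Its arguments: {"type":"object","properties":{"motion":{"type":"array","items":{"type":"number"}},"squeeze":{"type":"number"}},"required":["motion"]}

```bash
mkdir -p pics; ls; python3 - <<'E'
from plant import robot, imaging, models
import cv2, numpy as np
s=robot.read_state(); print({k:np.round(v,3).tolist() for k,v in s.items()})
for c in ("scene","top"):
    im=imaging.read_camera(c); cv2.imwrite(f"pics/{c}0.png",im)
    m=imaging.camera_model(c); print(c,{k:np.round(v,4).tolist() for k,v in m.items()})
    for th in ("station","nut_p_grip","nut_q_grip","plate_p_handle","plate_q_handle","tray","wash_bottle","beaker"):
        r=models.outline_of(c,th)
        print(th,[(round(d["confidence"],2),np.round(d["pixel"]).tolist(),int(d["pixels"].sum())) for d in r])
E
```

```text
pics
{'t': 0.0, 'q': [1.209, 0.131, 1.489, -0.0, 1.523, -0.085], 'dq': [-0.001, -0.0, -0.0, -0.0, 0.003, 0.001], 'joint_torque': [0.0, -55.98, -49.177, 0.077, 0.035, -0.0], 'tool_pos': [0.164, 0.577, 0.237], 'orientation': [-1.562, 0.218, -0.217], 'force': [-0.337, -0.515, -0.547], 'wrist_torque': [-0.029, -0.053, -0.037], 'opening': 0.093}
scene {'K': [[380.1045, 0.0, 255.5196], [0.0, 380.1045, 198.9323], [0.0, 0.0, 1.0]], 'position': [0.8618, 0.6753, 0.7057], 'orientation': [-0.6499, -2.5601, 1.2336]}
station [(0.7, [238.0, 211.0], 3002)]
nut_p_grip [(0.77, [252.0, 225.0], 320)]
nut_q_grip [(0.5, [233.0, 175.0], 212)]
plate_p_handle [(0.9, [340.0, 253.0], 667), (0.64, [235.0, 235.0], 486)]
plate_q_handle [(0.91, [273.0, 179.0], 385), (0.72, [213.0, 182.0], 386)]
tray [(0.78, [320.0, 345.0], 9516)]
wash_bottle [(0.87, [174.0, 146.0], 723)]
beaker [(0.9, [216.0, 146.0], 571)]
top {'K': [[422.3166, 0.0, 260.5761], [0.0, 422.3166, 192.4107], [0.0, 0.0, 1.0]], 'position': [0.4338, -0.0006, 1.0912], 'orientation': [-2.2222, 2.1744, -0.0923]}
station [(0.84, [280.0, 193.0], 5029)]
nut_p_grip [(0.77, [240.0, 192.0], 242)]
nut_q_grip [(0.74, [326.0, 207.0], 272), (0.44, [240.0, 173.0], 452)]
plate_p_handle [(0.94, [240.0, 176.0], 499), (0.78, [170.0, 249.0], 693), (0.71, [197.0, 121.0], 610)]
plate_q_handle [(0.98, [327.0, 192.0], 432)]
tray [(0.7, [104.0, 173.0], 6806), (0.25, [323.0, 205.0], 228)]
wash_bottle [(0.58, [414.0, 168.0], 864), (0.23, [323.0, 208.0], 239)]
beaker [(0.76, [392.0, 221.0], 841)]
```

```bash
python3 -c "
import cv2
for c in ('scene','top'):
    im=cv2.imread(f'pics/{c}0.png'); cv2.imwrite(f'pics/{c}0b.png',cv2.resize(im,(800,600),interpolation=cv2.INTER_CUBIC))"
```

```text
(no output)
```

View pics/scene0b.png

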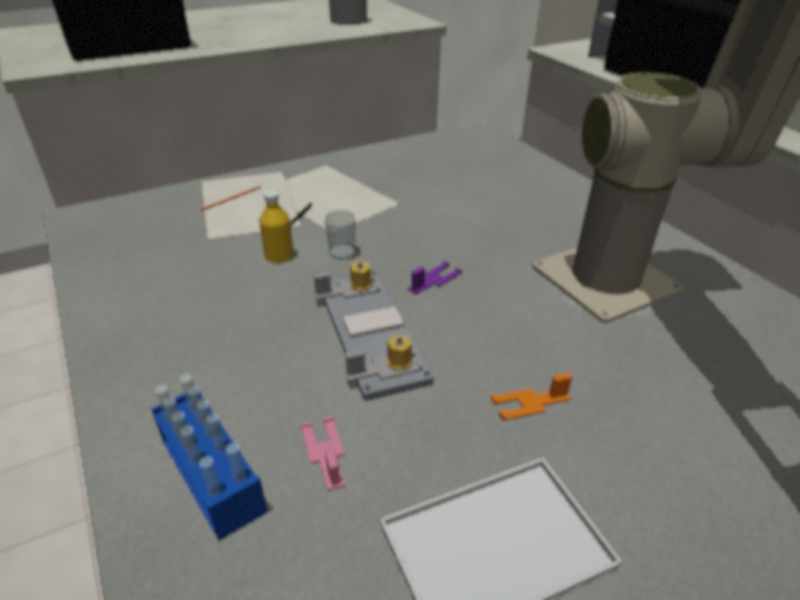

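View pics/top0b.png

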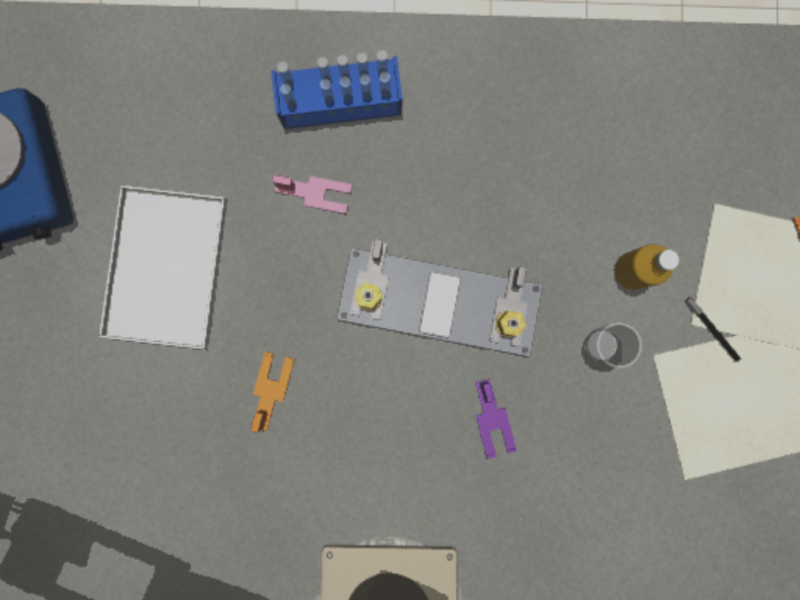

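The scene view shows the nuts at about (252,225) and (233,175), the plates at their stubs, and pink, orange and purple decoys. In the top view p is the left nut (240,190) and q the right one (327,206), with the tray on the left. I'll zoom in for the pose and the nut yaw.

```bash
python3 - <<'E'
import cv2, numpy as np
im=cv2.imread('pics/top0.png')
def crop(x0,y0,w,h,f,n):
    c=cv2.resize(im[y0:y0+h,x0:x0+w],None,fx=f,fy=f,interpolation=cv2.INTER_CUBIC); cv2.imwrite(n,c)
crop(210,150,145,85,5.5,'pics/topstation.png')
a=cv2.resize(im[165:215,220:260],None,fx=10,fy=10,interpolation=cv2.INTER_CUBIC)
b=cv2.resize(im[180:230,307:347],None,fx=10,fy=10,interpolation=cv2.INTER_CUBIC)
cv2.imwrite('pics/nuts.png',np.hstack([a,b]))
E
```

```text
(no output)
```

View pics/topstation.png

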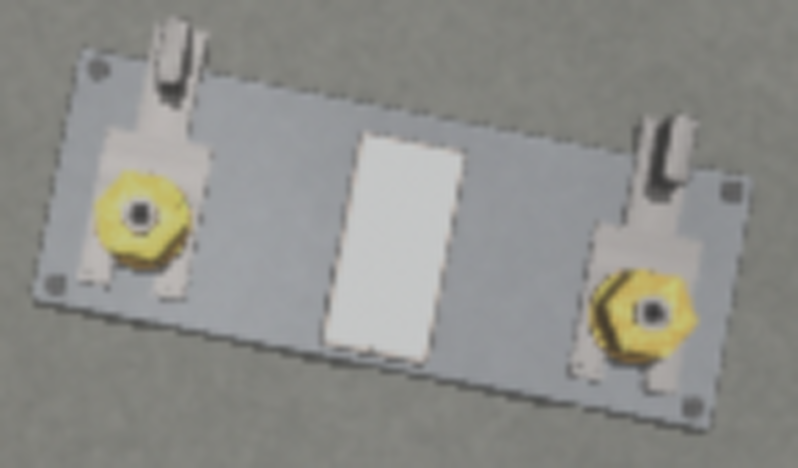

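View pics/nuts.png

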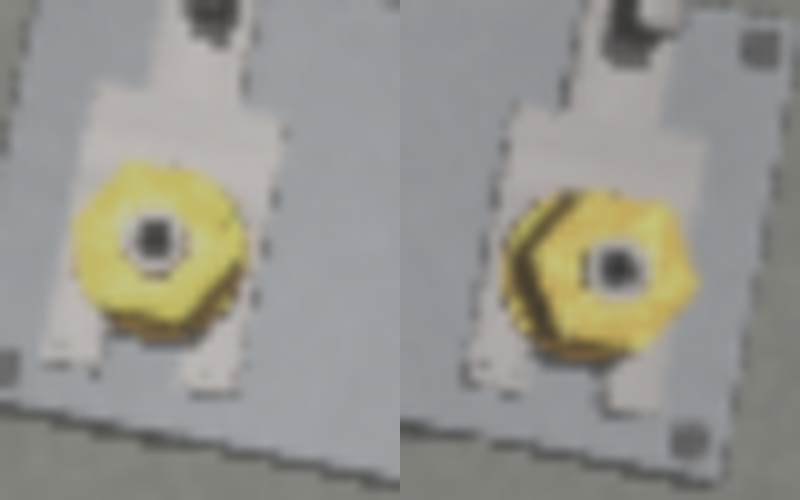

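```bash
python3 - <<'E'
import cv2, numpy as np
im=cv2.imread('pics/scene0.png')
c=cv2.resize(im[160:260,190:290],None,fx=6,fy=6,interpolation=cv2.INTER_CUBIC); cv2.imwrite('pics/scst.png',c)
im=cv2.imread('pics/top0.png')
c=cv2.resize(im[110:235,55:155],None,fx=4.5,fy=4.5,interpolation=cv2.INTER_CUBIC); cv2.imwrite('pics/tray.png',c)
E
```

```text
(no output)
```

View pics/scst.png

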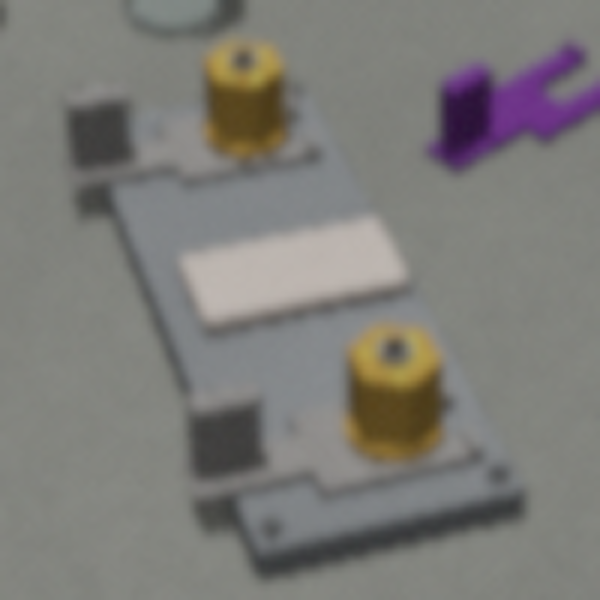

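View pics/tray.png

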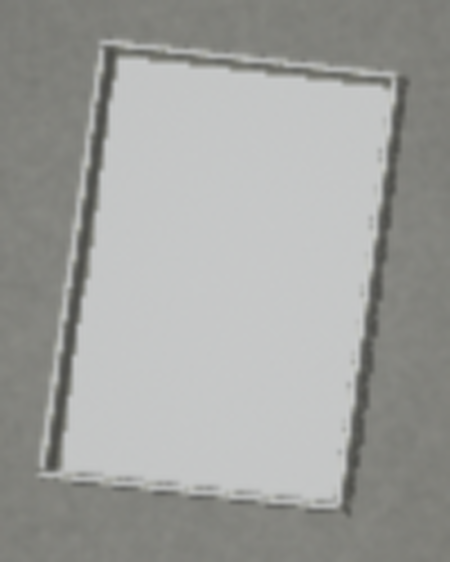

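```bash
cat > h.py <<'E'
import cv2, numpy as np
from scipy.spatial.transform import Rotation as R
from scipy.optimize import least_squares
from plant import imaging
CM={c:imaging.camera_model(c) for c in("scene","top")}
def proj(c,P):
    m=CM[c]; P=np.atleast_2d(P)
    X=(P-np.array(m["position"]))@R.from_rotvec(m["orientation"]).as_matrix()
    uv=X@np.array(m["K"]).T; return uv[:,:2]/uv[:,2:]
def ray(c,uv,z):
    m=CM[c]; d=R.from_rotvec(m["orientation"]).as_matrix()@np.linalg.inv(m["K"])@np.array([uv[0],uv[1],1.])
    p=np.array(m["position"]); return p+d*(z-p[2])/d[2]
def T(pose,P):
    x,y,a=pose; P=np.atleast_2d(P).astype(float); c,s=np.cos(a),np.sin(a)
    return np.c_[x+c*P[:,0]-s*P[:,1], y+s*P[:,0]+c*P[:,1], P[:,2]]
E
python3 - <<'E'
from h import *
def cl(pts,f,o): return (np.array(pts,float)+.5)/f-.5+np.array(o)
P=np.array([[.075,.16,.02],[.075,-.16,.02],[-.045,-.16,.02],[-.045,.16,.02],[0,.115,.074],[0,-.115,.074]])
top=cl([(86,47),(750,176),(711,427),(36,298),(140,213),(653,312)],5.5,(210,150))
sp=P[[0,3,4,5]]; sc=cl([(257,553),(520,490),(395,348),(244,60)],6,(190,160))
f1=lambda p:(proj("top",T(p,P))-top).ravel()
f2=lambda p:(proj("scene",T(p,sp))-sc).ravel()
for n,f in(("top",f1),("scene",f2),("both",lambda p:np.r_[f1(p),f2(p)])):
    r=least_squares(f,[.45,0,0]); print(n,np.round(r.x,4),np.round(r.fun,1))
    st=r.x
print("stubs",np.round(T(st,P[4:]),4), "handles",np.round(T(st,[[.075,.115,.05],[.075,-.115,.05]]),4))
tp=np.array([[.125,.085,.02],[.125,-.085,.02],[-.125,-.085,.02],[-.125,.085,.02]])
tt=cl([(102,40),(404,76),(347,511),(41,476)],4.5,(55,110))
r=least_squares(lambda p:(proj("top",T(p,tp))-tt).ravel(),[.45,.4,0]); print("tray",np.round(r.x,4),np.round(r.fun,1))
# hex yaw
im=cv2.imread('pics/top0.png'); F=8
big=cv2.resize(im,None,fx=F,fy=F,interpolation=cv2.INTER_CUBIC)
hsv=cv2.cvtColor(big,cv2.COLOR_BGR2HSV)
st0=least_squares(f1,st).x
for n,y in(("p",.115),("q",-.115)):
    out=[]
    c=T(st0,[[0,y,.07]])[0]
    g=((hsv[...,1]>90)&(hsv[...,2]>150)&(hsv[...,0]>15)&(hsv[...,0]<40)).astype(np.uint8)
    u=(proj("top",c)[0]+.5)*F-.5
    m=np.zeros(g.shape,np.uint8); cv2.circle(m,tuple(int(v) for v in u),13*F,1,-1); g=g&m
    hole=np.zeros_like(g); cv2.circle(hole,tuple(int(v) for v in (proj("top",c+[0,0,.004])[0]+.5)*F),5*F,1,-1)
    best=[]
    for a in np.arange(0,60,1.):
      for dx in(-.002,-.001,0,.001,.002):
       for dy in(-.002,-.001,0,.001,.002):
        th=np.radians(a+30+60*np.arange(6)); rr=.018/np.cos(np.pi/6)
        H=np.c_[c[0]+dx+rr*np.cos(th),c[1]+dy+rr*np.sin(th),np.full(6,.07)]
        q=((proj("top",H)+.5)*F-.5).round().astype(np.int32)
        k=np.zeros_like(g); cv2.fillConvexPoly(k,q,1)
        w=hole==0
        x0,y0=(u-14*F).astype(int);x1,y1=(u+14*F).astype(int); sl=np.s_[y0:y1,x0:x1]
        K,G,W=k[sl],g[sl],w[sl]
        best.append(((K&G&W).sum()/((K|G)&W).sum(),a,dx,dy))
    best.sort(reverse=True); print(n,[tuple(np.round(b,3).tolist()) for b in best[:6]], "yaw rel station", (best[0][1]-np.degrees(st0[2]))%60)
E
```

```text
top [ 0.4886 -0.072  -0.1673] [-0.9 -0.4  1.3 -0.2  0.2  0.4 -1.   0.2  0.1  0.   0.3 -0.1]
scene [ 0.4896 -0.0672 -0.1747] [-0.5  0.1  1.  -0.1 -0.4  0.2 -0.1 -0.5]
both [ 0.4888 -0.0709 -0.1692] [-1.3 -0.6  0.9 -0.2 -0.3  0.4 -1.4 -0.  -0.3 -0.2 -0.1 -0.1 -0.5 -0.9
  0.8 -1.3 -0.6 -0.8 -0.6 -1.1]
stubs [[ 0.5082  0.0425  0.074 ]
 [ 0.4694 -0.1843  0.074 ]] handles [[ 0.5821  0.0298  0.05  ]
 [ 0.5434 -0.1969  0.05  ]]
tray [ 0.5494  0.3754 -0.0902] [ 0.4 -0.2 -0.2 -0.6 -0.3  0.3  0.1  0.5]
p [(0.83, 52.0, -0.001, 0.0), (0.83, 50.0, -0.001, 0.0), (0.83, 53.0, -0.001, 0.0), (0.83, 47.0, -0.001, 0.0), (0.827, 48.0, -0.001, 0.0), (0.824, 51.0, -0.001, 0.0)] yaw rel station 1.5884438327860266
q [(0.827, 47.0, -0.001, 0.001), (0.827, 50.0, -0.001, 0.001), (0.825, 49.0, -0.001, 0.001), (0.824, 46.0, -0.001, 0.001), (0.824, 51.0, -0.001, 0.001), (0.824, 47.0, 0.0, 0.001)] yaw rel station 56.58844383278603
```

```bash
python3 - <<'E'
from h import *
im=cv2.imread('pics/top0.png'); F=10
st0=np.array([.4886,-.072,-.1673])
rows=[]
lab=cv2.cvtColor(im,cv2.COLOR_BGR2LAB).astype(np.float32)
from scipy.ndimage import map_coordinates as mc
for n,y in(("p",.115),("q",-.115)):
    c=T(st0,[[0,y,.07]])[0]; res=[]
    for a in np.arange(0,60,1.):
      for dx in np.arange(-.003,.0031,.001):
       for dy in np.arange(-.003,.0031,.001):
        s=0
        th=np.radians(a+30+60*np.arange(7))
        def samp(rr):
            V=np.c_[rr*np.cos(th),rr*np.sin(th)]/np.cos(np.pi/6)
            t=np.linspace(0.02,.98,12)[:,None]
            Q=np.vstack([V[i]*(1-t)+V[i+1]*t for i in range(6)])
            uv=proj("top",np.c_[c[0]+dx+Q[:,0],c[1]+dy+Q[:,1],np.full(len(Q),.07)])
            return np.array([mc(lab[...,k],[uv[:,1],uv[:,0]],order=1) for k in(0,2)])
        d=samp(.0165)-samp(.0200)
        res.append((np.minimum(d[0],40).mean()*.5+d[1].mean(),a,dx,dy))
    res.sort(reverse=True); print(n,[tuple(np.round(b,3).tolist()) for b in res[:8]])
    byA={}
    for b in res: byA.setdefault(b[1],b[0])
    print({int(a):round(float(byA[a]),1) for a in sorted(byA)[::4]})
    b=res[0]; ims=[]
    u=proj("top",c)[0].astype(int); x0,y0=u-18
    big=cv2.resize(im[y0:y0+36,x0:x0+36],None,fx=F,fy=F,interpolation=cv2.INTER_CUBIC); ims.append(big.copy())
    th=np.radians(b[1]+30+60*np.arange(6)); rr=.018/np.cos(np.pi/6)
    q=(proj("top",np.c_[c[0]+b[2]+rr*np.cos(th),c[1]+b[3]+rr*np.sin(th),np.full(6,.07)])-[x0,y0]+.5)*F-.5
    cv2.polylines(big,[q.round().astype(np.int32)],True,(0,0,255),1); ims.append(big); rows.append(np.hstack(ims))
cv2.imwrite('pics/hex.png',cv2.resize(np.vstack(rows),(600,600)))
E
```

```text
p [(30.093, 52.0, 0.0, 0.0), (30.081, 51.0, 0.0, 0.0), (30.079, 53.0, 0.0, 0.0), (30.057, 54.0, 0.0, 0.0), (30.029, 55.0, 0.0, 0.0), (30.028, 50.0, 0.0, 0.0), (29.965, 49.0, 0.0, 0.0), (29.936, 48.0, 0.0, 0.001)]
{0: 29.2, 4: 28.0, 8: 26.7, 12: 25.6, 16: 25.1, 20: 24.6, 24: 25.2, 28: 26.2, 32: 27.5, 36: 28.4, 40: 29.2, 44: 29.7, 48: 29.9, 52: 30.1, 56: 29.9}
q [(35.402, 50.0, -0.001, 0.001), (35.399, 51.0, -0.001, 0.001), (35.35, 52.0, -0.001, 0.001), (35.322, 49.0, -0.001, 0.001), (35.231, 53.0, -0.001, 0.001), (35.132, 48.0, -0.001, 0.001), (35.117, 54.0, -0.001, 0.001), (34.951, 47.0, -0.001, 0.001)]
{0: 33.0, 4: 31.0, 8: 29.6, 12: 28.7, 16: 28.1, 20: 27.8, 24: 27.7, 28: 28.2, 32: 28.9, 36: 30.2, 40: 32.3, 44: 34.2, 48: 35.1, 52: 35.4, 56: 34.6}
```

View pics/hex.png

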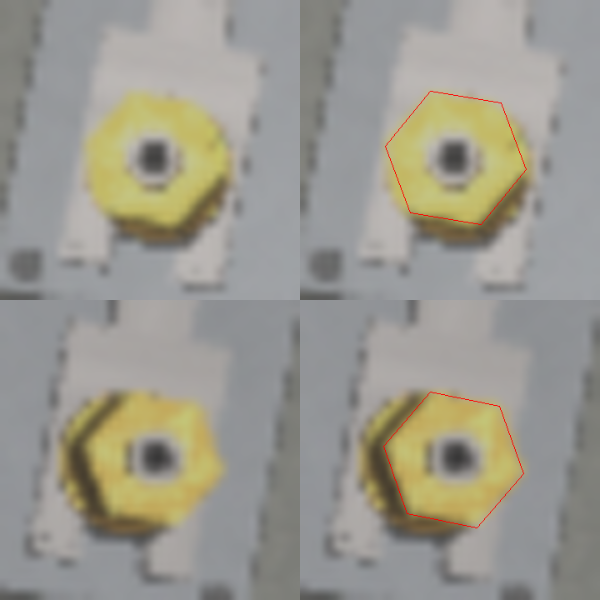

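```bash
cat >> h.py <<'E'
from plant import robot
def tool():
    s=robot.read_state(); return np.array(s["tool_pos"]),R.from_rotvec(s["orientation"]),s
def plan(target_xyz,yaw_deg,n=None):
    """yaw = heading of tool z; tool y down. prints total world & tool delta"""
    p,Rm,s=tool()
    a=np.radians(yaw_deg); z=np.array([np.cos(a),np.sin(a),0]); y=np.array([0,0,-1.]); x=np.cross(y,z)
    Rt=R.from_matrix(np.c_[x,y,z]); rel=(Rm.inv()*Rt).as_rotvec(degrees=True)
    d=np.array(target_xyz)-p
    print("t",round(s["t"],2),"pos",np.round(p,4),"yaw",round(yaw(Rm),1),"q",np.round(s["q"],2),"F",np.round(s["force"],1),"M",np.round(s["wrist_torque"],2),"open",round(s["opening"],4))
    print("world d",np.round(d,4),"tool d(now)",np.round(Rm.inv().apply(d),4),"tool d(after turn)",np.round(Rt.inv().apply(d),4),"turn deg",np.round(rel,1))
def yaw(Rm):
    z=Rm.apply([0,0,1]); return np.degrees(np.arctan2(z[1],z[0]))
E
python3 - <<'E'
from h import *
p,Rm,s=tool(); print(np.round(Rm.as_matrix(),3),yaw(Rm))
for yw in (-9.6,50.4,110.4,170.4,-129.6,-69.6): print(yw); plan([.508,.0425,.12],yw)
E
```

```text
[[ 0.962  0.     0.273]
 [-0.273  0.     0.962]
 [ 0.    -1.     0.   ]] 74.1379597484983
-9.6
t 0.9 pos [0.164  0.5772 0.2377] yaw 74.1 q [ 1.21  0.13  1.49 -0.    1.52 -0.09] F [ 0.  -0.3  0.2] M [-0.01 -0.01 -0.01] open 0.0934
world d [ 0.344  -0.5347 -0.1177] tool d(now) [ 0.4771  0.1177 -0.4203] tool d(after turn) [0.4698 0.1177 0.4284] turn deg [-0.  83.7  0. ]
50.4
t 0.9 pos [0.164  0.5772 0.2377] yaw 74.1 q [ 1.21  0.13  1.49 -0.    1.52 -0.09] F [ 0.  -0.3  0.2] M [-0.01 -0.01 -0.01] open 0.0934
world d [ 0.344  -0.5347 -0.1177] tool d(now) [ 0.4771  0.1177 -0.4203] tool d(after turn) [ 0.6059  0.1177 -0.1927] turn deg [-0.  23.7  0. ]
110.4
t 0.9 pos [0.164  0.5772 0.2377] yaw 74.1 q [ 1.21  0.13  1.49 -0.    1.52 -0.09] F [ 0.  -0.3  0.2] M [-0.01 -0.01 -0.01] open 0.0934
world d [ 0.344  -0.5347 -0.1177] tool d(now) [ 0.4771  0.1177 -0.4203] tool d(after turn) [ 0.1361  0.1177 -0.6211] turn deg [ -0.  -36.3   0. ]
170.4
t 0.9 pos [0.164  0.5772 0.2377] yaw 74.1 q [ 1.21  0.13  1.49 -0.    1.52 -0.09] F [ 0.  -0.3  0.2] M [-0.01 -0.01 -0.01] open 0.0934
world d [ 0.344  -0.5347 -0.1177] tool d(now) [ 0.4771  0.1177 -0.4203] tool d(after turn) [-0.4698  0.1177 -0.4284] turn deg [  0.  -96.3   0. ]
-129.6
t 0.9 pos [0.164  0.5772 0.2377] yaw 74.1 q [ 1.21  0.13  1.49 -0.    1.52 -0.09] F [ 0.  -0.3  0.2] M [-0.01 -0.01 -0.01] open 0.0934
world d [ 0.344  -0.5347 -0.1177] tool d(now) [ 0.4771  0.1177 -0.4203] tool d(after turn) [-0.6059  0.1177  0.1927] turn deg [   0.  -156.3    0. ]
-69.6
t 0.9 pos [0.164  0.5772 0.2377] yaw 74.1 q [ 1.21  0.13  1.49 -0.    1.52 -0.09] F [ 0.  -0.3  0.2] M [-0.01 -0.01 -0.01] open 0.0934
world d [ 0.344  -0.5347 -0.1177] tool d(now) [ 0.4771  0.1177 -0.4203] tool d(after turn) [-0.1361  0.1177  0.6211] turn deg [ -0.  143.7  -0. ]
```

>>> carry_out(
  motion=[0,0,0,0,8,0,1,0,0,0,0,8,0,1,0,0,0,0,8,0,1,0.047,0,-0.015,0,0,0,1,0.047,0,-0.015,0,0,0,1],
  squeeze=35,
)

```text
t: 1.4
tool_pos: [0.2137, 0.4945, 0.2358]
orientation: [-1.5, 0.556, -0.554]
force: [1.7, -0.1, 0.5]
opening: 0.0929
```

>>> carry_out(
  motion=[0.047,0,-0.015,0,0,0,1,0.047,0,-0.015,0,0,0,1,0.047,0,-0.015,0,0,0,1,0.047,0,-0.015,0,0,0,1,0.047,0,-0.015,0,0,0,1],
)

```text
t: 1.9
tool_pos: [0.3443, 0.28, 0.2359]
orientation: [-1.499, 0.552, -0.552]
force: [0.9, 0.3, -0.2]
opening: 0.093
```

```bash
python3 - <<'E'
from h import *
plan([.508,.0425,.12],50.4)
E
```

```text
t 1.9 pos [0.3443 0.28   0.2359] yaw 49.6 q [ 0.57 -0.31  1.9   0.    1.54 -0.3 ] F [ 0.9  0.3 -0.2] M [-0.06 -0.01 -0.07] open 0.093
world d [ 0.1637 -0.2375 -0.1159] tool d(now) [ 0.2786  0.1159 -0.0747] tool d(after turn) [ 0.2776  0.1159 -0.0786] turn deg [-0.  -0.8  0. ]
```

>>> carry_out(
  motion=[0.047,0,-0.013,0,-0.8,0,1,0.047,0,-0.013,0,0,0,1,0.047,0,-0.013,0,0,0,1,0.047,0,-0.013,0,0,0,1,0.047,0,-0.013,0,0,0,0.3],
)

```text
t: 2.4
tool_pos: [0.4855, 0.0733, 0.2381]
orientation: [-1.498, 0.536, -0.544]
force: [-0.2, 0.6, -0.2]
opening: 0.0887
```

>>> carry_out(
  motion=[0.042,0.02,-0.013,0,0,0,0.2,0,0.04,0,0,0,0,0.2,0,0.04,0,0,0,0,0.2,0,0.02,0,0,0,0,0.2,0,0,0,0,0,0,0.2],
)

```text
t: 2.9
tool_pos: [0.5164, 0.027, 0.117]
orientation: [-1.495, 0.538, -0.558]
force: [0.0, -0.2, -0.1]
opening: 0.0566
```

```bash
python3 - <<'E'
from h import *
plan([.508,.0425,.058],50.4)
im=imaging.read_camera("scene"); c=cv2.resize(im[130:270,170:350],None,fx=4,fy=4,interpolation=cv2.INTER_CUBIC); cv2.imwrite('pics/a1.png',c)
E
```

```text
t 2.9 pos [0.5164 0.027  0.117 ] yaw 49.8 q [-0.05 -0.01  1.86  0.    1.28 -0.92] F [ 0.  -0.2 -0.1] M [-0.05  0.04 -0.01] open 0.0566
world d [-0.0084  0.0155 -0.059 ] tool d(now) [-0.017   0.0589  0.0059] tool d(after turn) [-0.0164  0.059   0.0066] turn deg [-0.5 -0.6  0.6]
```

View pics/a1.png

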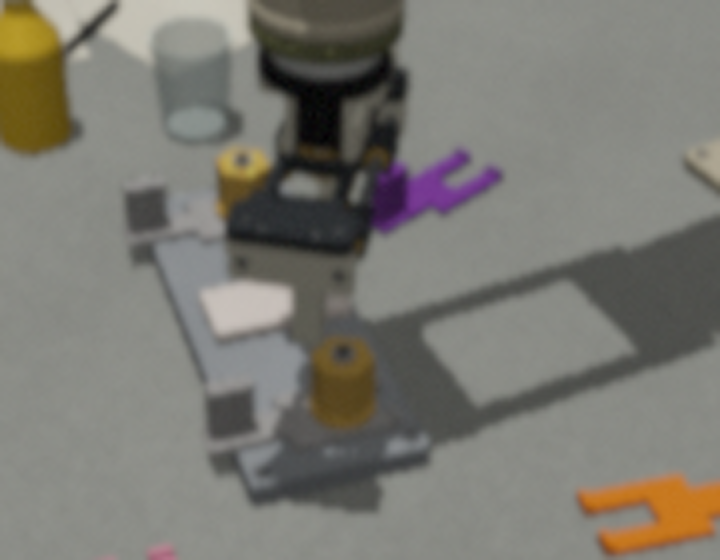

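The view shows the gripper hovering just behind nut p, which sits at about (343,380) in the crop. I'll centre over the nut with a small correction and check again.

>>> carry_out(
  motion=[-0.009,0,0.004,-0.5,-0.6,0.6,0.2,-0.007,0,0.003,0,0,0,0.2,0,0,0,0,0,0,0.2,0,0,0,0,0,0,0.2,0,0,0,0,0,0,0.2],
)

```text
t: 3.45
tool_pos: [0.5123, 0.0455, 0.1254]
orientation: [-1.5, 0.53, -0.545]
force: [1.0, 0.1, 1.1]
opening: 0.0556
```

```bash
python3 - <<'E'
from h import *
plan([.508,.0425,.058],50.4)
p,Rm,s=tool()
for cam,(x0,y0,w,h) in(("scene",(200,130,150,140)),("top",(170,110,150,140))):
    im=imaging.read_camera(cam); c=cv2.resize(im[y0:y0+h,x0:x0+w],None,fx=4,fy=4,interpolation=cv2.INTER_CUBIC)
    pts=[p+Rm.apply([0,.019*k,zz]) for zz in(-.028,.028) for k in(0,1)]+[[.508,.0425,.056]]
    for i,q in enumerate(pts):
        u=(proj(cam,q)[0]-[x0,y0]+.5)*4; cv2.circle(c,tuple(u.astype(int)),3,(0,0,255) if i<4 else (0,255,0),-1)
    cv2.imwrite(f'pics/a2{cam}.png',c)
a=cv2.imread('pics/a2scene.png');b=cv2.imread('pics/a2top.png'); cv2.imwrite('pics/a2.png',cv2.resize(np.hstack([a,b]),(800,373)))
E
```

```text
t 3.45 pos [0.5123 0.0455 0.1254] yaw 50.7 q [-0.01 -0.03  1.86  0.    1.3  -0.9 ] F [1.  0.1 1.1] M [-0.04  0.1   0.08] open 0.0556
world d [-0.0043 -0.003  -0.0674] tool d(now) [-0.002   0.0673 -0.0055] tool d(after turn) [-0.0014  0.0674 -0.005 ] turn deg [-0.4  0.2  0.4]
```

View pics/a2.png

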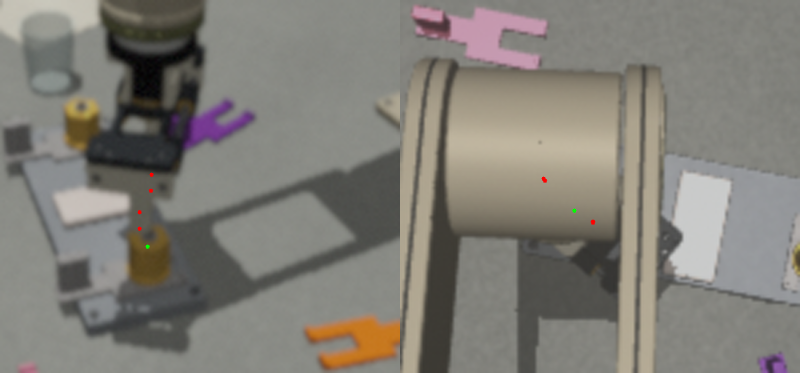

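```bash
python3 - <<'E'
from h import *
im=imaging.read_camera("scene"); c=cv2.resize(im[140:250,215:295],None,fx=7,fy=7,interpolation=cv2.INTER_CUBIC); c=cv2.convertScaleAbs(c,alpha=1.5,beta=10)
p,Rm,s=tool()
for k in(0,.019,-.065):
    u=(proj("scene",p+Rm.apply([0,k,0]))[0]-[215,140]+.5)*7; cv2.circle(c,tuple(u.astype(int)),3,(0,0,255),-1)
cv2.imwrite('pics/a3.png',cv2.resize(c,(436,600)))
E
```

```text
(no output)
```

View pics/a3.png

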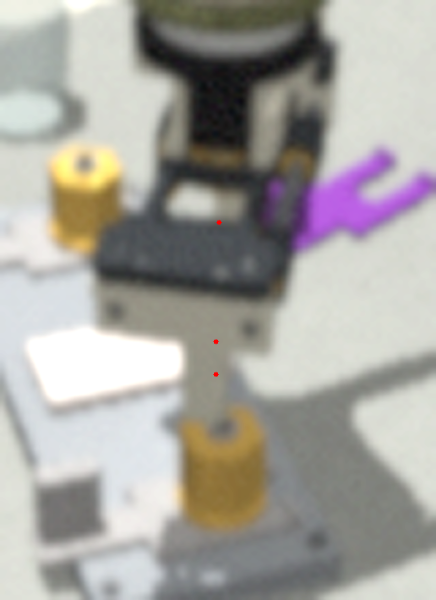

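The finger stands just above nut p, with the projected TCP in line with it. Descending.

>>> carry_out(
  motion=[-0.001,0.02,-0.005,-0.4,-0.2,0.4,0.2,0,0.02,0,0,0,0,0.2,0,0.012,0,0,0,0,0.2,0,0,0,0,0,0,0.2,0,0,0,0,0,0,0.2],
)

```text
t: 4.1
tool_pos: [0.5061, 0.0405, 0.0669]
orientation: [-1.507, 0.539, -0.532]
force: [-0.2, -0.9, 0.2]
opening: 0.0558
```

```bash
python3 - <<'E'
from h import *
plan([.508,.0425,.057],50.4)
E
```

```text
t 4.1 pos [0.5061 0.0405 0.0669] yaw 50.8 q [-0.02  0.04  1.91 -0.    1.2  -0.91] F [-0.2 -0.9  0.2] M [-0.09  0.   -0.01] open 0.0558
world d [ 0.0019  0.002  -0.0099] tool d(now) [0.0002 0.0099 0.0028] tool d(after turn) [0.0002 0.0099 0.0027] turn deg [ 0.2  0.4 -0.2]
```

>>> carry_out(
  motion=[0,0.01,0.002,0.2,-0.4,-0.2,0.2,0,0,0,0,0,0,0.2,0,0,0,0,0,0,-1,0,0,0,0,0,0,-1,0,0,0,0,0,0,-1],
  squeeze=10,
)

```text
t: 4.6
tool_pos: [0.5087, 0.0422, 0.0576]
orientation: [-1.505, 0.527, -0.531]
force: [1.8, 4.6, 2.1]
opening: 0.0361
```

```bash
python3 - <<'E'
from h import *
plan([.508,.0425,.057],50.4)
E
```

```text
t 4.6 pos [0.5087 0.0422 0.0576] yaw 51.2 q [-0.02  0.06  1.91 -0.    1.17 -0.91] F [1.8 4.6 2.1] M [ 0.91 -0.52 -0.05] open 0.0361
world d [-0.0007  0.0003 -0.0006] tool d(now) [-0.0007  0.0006 -0.0002] tool d(after turn) [-0.0007  0.0006 -0.0002] turn deg [-0.1  0.8  0.1]
```

>>> carry_out(
  motion=[0,0,0,0,0,0,-1,0,0,0,0,0,0,-1,0,0,0,0,2,0,-1,0,0,0,0,2,0,-1,0,0,0,0,0,0,-1],
  squeeze=35,
)

```text
t: 5.1
tool_pos: [0.5088, 0.0425, 0.0578]
orientation: [-1.49, 0.582, -0.587]
force: [0.7, 1.8, -2.0]
opening: 0.0359
```

```bash
python3 - <<'E'
from h import *
plan([.508,.0425,.057],50.4)
E
```

```text
t 5.1 pos [0.5088 0.0425 0.0578] yaw 47.2 q [-0.02  0.05  1.91 -0.    1.17 -0.84] F [ 0.7  1.8 -2. ] M [ 0.08 -0.05  0.12] open 0.0359
world d [-0.0008  0.     -0.0008] tool d(now) [-0.0006  0.0007 -0.0005] tool d(after turn) [-0.0006  0.0008 -0.0005] turn deg [-0.1 -3.2  0.1]
```

>>> carry_out(
  motion=[0,0,0,0,2,0,-1,0,0,0,0,2,0,-1,0,0,0,0,0,0,-1,0,0,0,0,0,0,-1,0,0,0,0,0,0,-1],
)

```text
t: 5.6
tool_pos: [0.5088, 0.0425, 0.0578]
orientation: [-1.475, 0.633, -0.638]
force: [-0.0, 0.4, -1.4]
opening: 0.0356
```

```bash
python3 - <<'E'
from h import *
plan([.508,.0425,.057],50.4)
E
```

```text
t 5.6 pos [0.5088 0.0425 0.0578] yaw 43.4 q [-0.02  0.05  1.91 -0.    1.17 -0.77] F [-0.   0.4 -1.4] M [0.07 0.02 0.24] open 0.0356
world d [-0.0008 -0.     -0.0008] tool d(now) [-0.0005  0.0008 -0.0006] tool d(after turn) [-0.0006  0.0008 -0.0005] turn deg [-0.1 -7.   0.2]
```

>>> carry_out(
  motion=[0,0,0,0,2,0,-1,0,0,0,0,1,0,-1,0,0,0,0,0,0,-1,0,0,0,0,0,0,-1,0,0,0,0,0,0,-1],
)

```text
t: 6.1
tool_pos: [0.5088, 0.0425, 0.0579]
orientation: [-1.463, 0.671, -0.676]
force: [-0.0, 0.5, -0.5]
opening: 0.0358
```

```bash
python3 - <<'E'
from h import *
plan([.508,.0425,.057],50.4)
E
```

```text
t 6.1 pos [0.5088 0.0425 0.0579] yaw 40.6 q [-0.02  0.05  1.91 -0.    1.17 -0.72] F [-0.   0.5 -0.5] M [ 0.09 -0.01  0.29] open 0.0358
world d [-0.0008 -0.     -0.0009] tool d(now) [-0.0005  0.0009 -0.0006] tool d(after turn) [-0.0006  0.0009 -0.0005] turn deg [-0.1 -9.8  0.2]
```

>>> carry_out(
  motion=[0,0,0,0,1.5,0,-1,0,0,0,0,1.5,0,-1,0,0,0,0,0,0,-1,0,0,0,0,0,0,-1,0,0,0,0,0,0,-1],
)

```text
t: 6.6
tool_pos: [0.5088, 0.0425, 0.058]
orientation: [-1.449, 0.715, -0.72]
force: [-0.1, 0.3, -0.8]
opening: 0.0356
```

```bash
python3 - <<'E'
from h import *
for i in range(3): plan([.508,.0425,.057],50.4)
E
```

```text
t 6.6 pos [0.5088 0.0425 0.058 ] yaw 37.3 q [-0.02  0.05  1.91 -0.    1.17 -0.67] F [-0.1  0.3 -0.8] M [0.07 0.06 0.27] open 0.0356
world d [-0.0008 -0.     -0.001 ] tool d(now) [-0.0005  0.001  -0.0006] tool d(after turn) [-0.0006  0.001  -0.0005] turn deg [ -0.1 -13.1   0.2]
t 6.6 pos [0.5088 0.0425 0.058 ] yaw 37.3 q [-0.02  0.05  1.91 -0.    1.17 -0.67] F [-0.1  0.3 -0.8] M [0.07 0.06 0.27] open 0.0356
world d [-0.0008 -0.     -0.001 ] tool d(now) [-0.0005  0.001  -0.0006] tool d(after turn) [-0.0006  0.001  -0.0005] turn deg [ -0.1 -13.1   0.2]
t 6.6 pos [0.5088 0.0425 0.058 ] yaw 37.3 q [-0.02  0.05  1.91 -0.    1.17 -0.67] F [-0.1  0.3 -0.8] M [0.07 0.06 0.27] open 0.0356
world d [-0.0008 -0.     -0.001 ] tool d(now) [-0.0005  0.001  -0.0006] tool d(after turn) [-0.0006  0.001  -0.0005] turn deg [ -0.1 -13.1   0.2]
```

Torque levels off at 0.27 N m as the turn continues, where a blocked nut would read about 0.57, and the opening stays square on the flats. So p yields clockwise and is left-handed. Carrying on.

>>> carry_out(
  motion=[0,-0.0003,0,0,5,0,-1,0,-0.0003,0,0,6,0,-1,0,-0.0003,0,0,6,0,-1,0,-0.0003,0,0,6,0,-1,0,-0.0003,0,0,6,0,-1],
)

```text
t: 7.1
tool_pos: [0.5087, 0.0425, 0.0593]
orientation: [-1.266, 1.111, -1.115]
force: [0.8, 1.4, 0.0]
opening: 0.0359
```

```bash
python3 - <<'E'
from h import *
plan([.508,.0425,.057],-100)
E
```

```text
t 7.1 pos [0.5087 0.0425 0.0593] yaw 7.4 q [-0.02  0.05  1.91 -0.    1.17 -0.15] F [0.8 1.4 0. ] M [0.09 0.07 0.28] open 0.0359
world d [-0.0007 -0.     -0.0023] tool d(now) [-0.0001  0.0023 -0.0007] tool d(after turn) [0.0006 0.0023 0.0001] turn deg [-2.000e-01  1.074e+02 -1.000e-01]
```

>>> carry_out(
  motion=[0,-0.0003,0,0,7,0,-1,0,-0.0003,0,0,7,0,-1,0,-0.0003,0,0,7,0,-1,0,-0.0003,0,0,7,0,-1,0,-0.0003,0,0,7,0,-1],
)

```text
t: 7.6
tool_pos: [0.5085, 0.0426, 0.0609]
orientation: [-0.924, 1.569, -1.573]
force: [-0.3, 1.1, 0.6]
opening: 0.0361
```

>>> carry_out(
  motion=[0,-0.0003,0,0,7,0,-1,0,-0.0003,0,0,7,0,-1,0,-0.0003,0,0,7,0,-1,0,-0.0003,0,0,7,0,-1,0,-0.0003,0,0,7,0,-1],
)

```text
t: 8.1
tool_pos: [0.5085, 0.0428, 0.0625]
orientation: [-0.429, 1.983, -1.984]
force: [0.7, 0.4, -1.9]
opening: 0.0359
```

```bash
python3 - <<'E'
from h import *
plan([.508,.0425,.057],-112)
E
```

```text
t 8.1 pos [0.5085 0.0428 0.0625] yaw -65.4 q [-0.02  0.05  1.91 -0.    1.18  1.13] F [ 0.7  0.4 -1.9] M [0.13 0.17 0.28] open 0.0359
world d [-0.0005 -0.0003 -0.0055] tool d(now) [ 0.0006  0.0055 -0.    ] tool d(after turn) [0.0004 0.0055 0.0004] turn deg [-0.  46.6 -0.2]
```

>>> carry_out(
  motion=[0,-0.0003,0,0,7,0,-1,0,-0.0003,0,0,7,0,-1,0,-0.0003,0,0,7,0,-1,0,-0.0003,0,0,7,0,-1,0,-0.0003,0,0,7,0,-1],
)

```text
t: 8.6
tool_pos: [0.5086, 0.0429, 0.064]
orientation: [-0.223, -2.114, 2.113]
force: [0.1, 0.6, -0.9]
opening: 0.0355
```

>>> carry_out(
  motion=[0,-0.0003,0,0,7,0,-1,0,-0.0003,0,0,5,0,-1,0,0,0,0,0,0,-1,0,0,0,0,-3,0,-1,0,0,0,0,-3,0,-1],
)

```text
t: 9.1
tool_pos: [0.5086, 0.0429, 0.0646]
orientation: [-0.329, -2.053, 2.051]
force: [-0.4, 1.3, -0.7]
opening: 0.0358
```

```bash
python3 - <<'E'
from h import *
plan([.508,.0425,.057],-112)
E
```

```text
t 9.1 pos [0.5086 0.0429 0.0646] yaw -108.1 q [-0.02  0.04  1.91  0.    1.19  1.87] F [-0.4  1.3 -0.7] M [0.15 0.18 0.04] open 0.0358
world d [-0.0006 -0.0004 -0.0076] tool d(now) [0.0005 0.0076 0.0006] tool d(after turn) [0.0004 0.0076 0.0006] turn deg [ 0.1  3.9 -0.1]
```

>>> carry_out(
  motion=[0,0,0,0,0,0,0.3,0,0,0,0,0,0,0.3,0,-0.02,0,0,0,0,0.2,0,-0.03,0,0,-4.3,0,0.1,0,0,0,0,-4.2,0,0.1],
)

```text
t: 9.6
tool_pos: [0.5078, 0.0424, 0.1155]
orientation: [-0.174, -2.137, 2.138]
force: [1.1, -0.1, 0.1]
opening: 0.0516
```

>>> carry_out(
  motion=[-0.035,0,0,0,0,0,0.1,-0.035,0,0,0,0,0,0.1,0,0,0,0,0,0,0.1,0,0,0,0,0,0,0.1,0,0,0,0,0,0,0.1],
)

```text
t: 10.1
tool_pos: [0.5766, 0.0307, 0.1143]
orientation: [-0.169, -2.136, 2.138]
force: [0.9, -0.6, 0.2]
opening: 0.0514
```

```bash
python3 - <<'E'
from h import *
plan([.5825,.0304,.051],-99.6)
p,Rm,s=tool()
im=imaging.read_camera("scene"); x0,y0=200,150; c=cv2.resize(im[y0:y0+110,x0:x0+110],None,fx=5,fy=5,interpolation=cv2.INTER_CUBIC)
im2=imaging.read_camera("top"); 
# handle top outline prediction
for q in [[.5825,.0304,.068]]:
    a=np.radians(-9.6); e=np.array([np.cos(a),np.sin(a),0]); f=np.array([-np.sin(a),np.cos(a),0])
    P=np.array([np.array(q)+i*.015*e+j*.006*f for i,j in((1,1),(1,-1),(-1,-1),(-1,1))])
    u=(proj("scene",P)-[x0,y0]+.5)*5-.5; cv2.polylines(c,[u.round().astype(np.int32)],True,(0,0,255),1)
cv2.imwrite('pics/b1.png',c)
E
```

```text
t 10.1 pos [0.5766 0.0307 0.1143] yaw -99.2 q [-0.04  0.16  1.68 -0.    1.3   1.7 ] F [ 0.9 -0.6  0.2] M [-0.04  0.18  0.01] open 0.0514
world d [ 0.0059 -0.0003 -0.0633] tool d(now) [-0.006   0.0633 -0.0007] tool d(after turn) [-0.0058  0.0633 -0.0007] turn deg [-0.1  0.4  0.1]
```

View pics/b1.png

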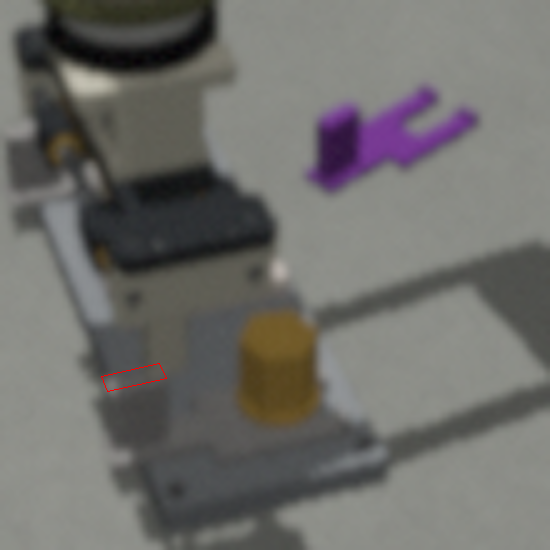

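The predicted outline of the handle's top lies on the handle at (135,377) in the crop, and the raised nut shows at (280,370). Descending to grip the handle.

>>> carry_out(
  motion=[-0.006,0.02,0,0,0,0,0.1,0,0.02,0,0,0,0,0.1,0,0.02,0,0,0,0,0.1,0,0,0,0,0,0,0.1,0,0,0,0,0,0,0.1],
)

```text
t: 10.7
tool_pos: [0.5814, 0.0307, 0.0562]
orientation: [-0.173, -2.139, 2.14]
force: [0.3, 0.6, -0.5]
opening: 0.0512
```

```bash
python3 - <<'E'
from h import *
plan([.5825,.0304,.051],-99.6)
E
```

```text
t 10.7 pos [0.5814 0.0307 0.0562] yaw -99.1 q [-0.04  0.24  1.71 -0.    1.19  1.69] F [ 0.3  0.6 -0.5] M [0.02 0.12 0.02] open 0.0512
world d [ 0.0011 -0.0003 -0.0052] tool d(now) [-0.0011  0.0052  0.0001] tool d(after turn) [-0.0012  0.0052  0.0001] turn deg [-0.   0.5 -0.1]
```

>>> carry_out(
  motion=[-0.001,0.005,0,0,0.5,0,0.1,0,0,0,0,0,0,-1,0,0,0,0,0,0,-1,0,0,0,0,0,0,-1,0,0,0,0,0,0,-1],
  squeeze=15,
)

```text
t: 11.2
tool_pos: [0.5845, 0.0306, 0.0552]
orientation: [-0.188, -2.137, 2.137]
force: [-0.6, -0.1, -0.1]
opening: 0.024
```

```bash
python3 - <<'E'
from h import *
plan([.5825,.0304,.051],-99.6)
E
```

```text
t 11.2 pos [0.5845 0.0306 0.0552] yaw -99.6 q [-0.03  0.24  1.71 -0.    1.18  1.7 ] F [-0.6 -0.1 -0.1] M [ 0.02  0.13 -0.04] open 0.024
world d [-0.002  -0.0002 -0.0042] tool d(now) [0.002  0.0042 0.0005] tool d(after turn) [0.002  0.0042 0.0005] turn deg [ 0.  -0.  -0.4]
```

>>> carry_out(
  motion=[0,0,0,0,0,0,-1,0,0,0,0,0,0,-1,0,0,0,0,0,0,-1,0,0,0,0,0,0,-1,0,0,0,0,0,0,-1],
)

```text
t: 11.7
tool_pos: [0.5849, 0.0306, 0.0557]
orientation: [-0.189, -2.137, 2.138]
force: [-0.2, -0.3, -0.4]
opening: 0.0119
```

>>> carry_out(
  motion=[0,0,0,0,0,0,-1,0,0,0,0,0,0,-1,0,0,0,0,0,0,-1,-0.005,0,0,0,0,0,-1,-0.005,0,0,0,0,0,-1],
  squeeze=40,
)

```text
t: 12.2
tool_pos: [0.5938, 0.0291, 0.0556]
orientation: [-0.186, -2.136, 2.137]
force: [-2.1, 0.8, 1.3]
opening: 0.0117
```

```bash
python3 - <<'E'
from h import *
plan([.5825,.0304,.051],-99.6)
E
```

```text
t 12.2 pos [0.5938 0.0291 0.0556] yaw -99.6 q [-0.04  0.27  1.68 -0.    1.19  1.7 ] F [-2.1  0.8  1.3] M [0.1  0.6  0.02] open 0.0117
world d [-0.0113  0.0013 -0.0046] tool d(now) [0.0114 0.0045 0.0006] tool d(after turn) [0.0114 0.0046 0.0006] turn deg [ 0.  -0.  -0.3]
```

>>> carry_out(
  motion=[-0.015,0,0,0,0,0,-1,-0.015,0,0,0,0,0,-1,-0.015,0,0,0,0,0,-1,-0.015,0,0,0,0,0,-1,-0.01,0,0,0,0,0,-1],
)

```text
t: 12.7
tool_pos: [0.664, 0.0173, 0.0546]
orientation: [-0.181, -2.135, 2.134]
force: [-2.6, -0.2, 2.6]
opening: 0.0119
```

```bash
python3 - <<'E'
from h import *
plan([.5825,.0304,.051],-99.6)
im=imaging.read_camera("scene"); x0,y0=180,140; c=cv2.resize(im[y0:y0+130,x0:x0+130],None,fx=4.5,fy=4.5,interpolation=cv2.INTER_CUBIC)
cv2.imwrite('pics/b2.png',c)
E
```

```text
t 12.7 pos [0.664  0.0173 0.0546] yaw -99.6 q [-0.05  0.44  1.46  0.    1.24  1.69] F [-2.6 -0.2  2.6] M [ 0.08  0.9  -0.03] open 0.0119
world d [-0.0815  0.0131 -0.0036] tool d(now) [0.0826 0.0035 0.0007] tool d(after turn) [0.0826 0.0036 0.0007] turn deg [ 0.  -0.  -0.1]
```

View pics/b2.png

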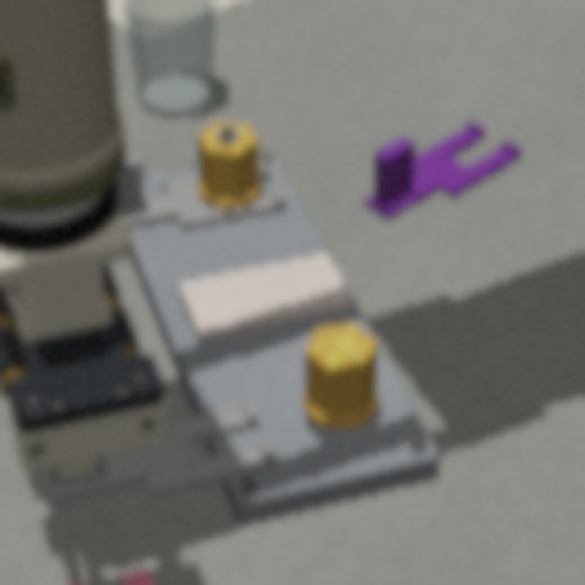

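The plate is out: the fork ends lie near (240,440), well clear of nut p, with q untouched. Lifting and carrying it to the tray.

>>> carry_out(
  motion=[0,-0.015,0,0,0,0,-1,0,-0.03,0,0,0,0,-1,0,-0.04,0,0,0,0,-1,0,-0.04,0,0,0,0,-1,0,-0.02,0,0,0,0,-1],
  squeeze=50,
)

```text
t: 13.25
tool_pos: [0.6605, 0.0171, 0.2003]
orientation: [-0.17, -2.129, 2.13]
force: [1.2, -0.3, -1.8]
opening: 0.0116
```

>>> carry_out(
  motion=[0.008,0,-0.02,0,0,0,-1,0.014,0,-0.035,0,0,0,-1,0.016,0,-0.042,0,0,0,-1,0.016,0,-0.042,0,0,0,-1,0.016,0,-0.042,0,0,0,-1],
)

```text
t: 13.75
tool_pos: [0.6246, 0.206, 0.213]
orientation: [-0.199, -2.131, 2.132]
force: [1.9, 0.6, -2.3]
opening: 0.0118
```

```bash
python3 - <<'E'
from h import *
plan([.594,.368,.2],-96)
E
```

```text
t 13.75 pos [0.6246 0.206  0.213 ] yaw -100.2 q [ 0.24  0.29  1.35 -0.    1.49  1.99] F [ 1.9  0.6 -2.3] M [ 0.04  0.14 -0.02] open 0.0118
world d [-0.0306  0.162  -0.013 ] tool d(now) [ 0.059   0.0125 -0.154 ] tool d(after turn) [ 0.0474  0.013  -0.1579] turn deg [-0.  -4.2 -0.4]
```

>>> carry_out(
  motion=[0.015,0,-0.04,0,-2,0,-1,0.015,0,-0.04,0,-2,0,-1,0.014,0.005,-0.04,0,0,0,-1,0.01,0.005,-0.03,0,0,0,-1,0,0,0,0,0,0,-1],
)

```text
t: 14.25
tool_pos: [0.5853, 0.374, 0.2077]
orientation: [-0.12, -2.178, 2.172]
force: [-0.6, 0.2, -2.2]
opening: 0.0115
```

```bash
python3 - <<'E'
from h import *
plan([.594,.368,.039],-96)
im=imaging.read_camera("scene"); cv2.imwrite('pics/c1.png',im[150:384,180:512])
E
```

```text
t 14.25 pos [0.5853 0.374  0.2077] yaw -95.7 q [ 0.5   0.39  1.24 -0.    1.5   2.17] F [-0.6  0.2 -2.2] M [-0.04  0.14 -0.04] open 0.0115
world d [ 0.0087 -0.006  -0.1687] tool d(now) [-0.0074  0.1688  0.0056] tool d(after turn) [-0.0093  0.1687  0.005 ] turn deg [ 0.2  0.3 -0.6]
```

View pics/c1.png

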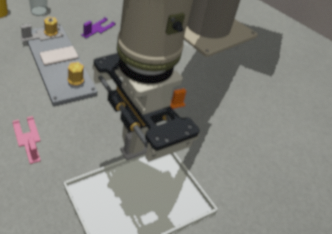

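The plate is held over the tray: its shadow falls inside, and the force of -2.2 N matches its weight. Lowering.

>>> carry_out(
  motion=[-0.008,0.03,0.005,0,0,-0.5,-1,0,0.035,0,0,0,0,-1,0,0.035,0,0,0,0,-1,0,0.025,0,0,0,0,-1,0,0.01,0,0,0,0,-1],
)

```text
t: 14.8
tool_pos: [0.5997, 0.3626, 0.078]
orientation: [-0.127, -2.181, 2.169]
force: [0.2, 0.5, -2.6]
opening: 0.0117
```

```bash
python3 - <<'E'
from h import *
plan([.594,.368,.039],-96)
E
```

```text
t 14.8 pos [0.5997 0.3626 0.078 ] yaw -95.9 q [ 0.47  0.5   1.34 -0.    1.29  2.15] F [ 0.2  0.5 -2.6] M [-0.02  0.12 -0.08] open 0.0117
world d [-0.0057  0.0054 -0.039 ] tool d(now) [ 0.0067  0.039  -0.0046] tool d(after turn) [ 0.0062  0.039  -0.0048] turn deg [ 0.4  0.1 -0.8]
```

>>> carry_out(
  motion=[0.005,0.01,-0.004,0.3,0,-0.7,-1,0,0.01,0,0,0,0,-1,0,0.008,0,0,0,0,-1,0,0.004,0,0,0,0,-1,0,0,0,0,0,0,-1],
)

```text
t: 15.3
tool_pos: [0.5971, 0.3659, 0.0471]
orientation: [-0.118, -2.17, 2.167]
force: [0.1, 0.5, -1.9]
opening: 0.0113
```

```bash
python3 - <<'E'
from h import *
plan([.594,.368,.039],-96)
E
```

```text
t 15.3 pos [0.5971 0.3659 0.0471] yaw -96.0 q [ 0.48  0.54  1.34 -0.    1.25  2.15] F [ 0.1  0.5 -1.9] M [0.02 0.1  0.02] open 0.0113
world d [-0.0031  0.0021 -0.0081] tool d(now) [ 0.0033  0.0081 -0.0017] tool d(after turn) [ 0.0033  0.0081 -0.0017] turn deg [ 0.1 -0.  -0.2]
```

>>> carry_out(
  motion=[0,0.003,0,0,0,-0.2,-1,0,0.003,0,0,0,0,-1,0,0.002,0,0,0,0,-1,0,0.001,0,0,0,0,-1,0,0,0,0,0,0,-1],
)

```text
t: 15.8
tool_pos: [0.5985, 0.3669, 0.0399]
orientation: [-0.117, -2.173, 2.165]
force: [-0.1, 0.4, -1.1]
opening: 0.0117
```

```bash
python3 - <<'E'
from h import *
plan([.594,.368,.039],-96)
E
```

```text
t 15.8 pos [0.5985 0.3669 0.0399] yaw -96.0 q [0.48 0.55 1.34 0.   1.24 2.15] F [-0.1  0.4 -1.1] M [ 0.01  0.14 -0.04] open 0.0117
world d [-0.0045  0.0011 -0.0009] tool d(now) [ 0.0046  0.0009 -0.0006] tool d(after turn) [ 0.0046  0.0009 -0.0006] turn deg [ 0.2 -0.  -0.1]
```

Starting to touch. One millimetre more, then release with low force and lift.

>>> carry_out(
  motion=[0,0.001,0,0,0,0,-1,0,0.001,0,0,0,0,-1,0,0,0,0,0,0,-1,0,0,0,0,0,0,-1,0,0,0,0,0,0,-1],
  squeeze=20,
)

```text
t: 16.3
tool_pos: [0.599, 0.3673, 0.0401]
orientation: [-0.118, -2.174, 2.165]
force: [0.3, -0.4, -1.8]
opening: 0.0118
```

>>> carry_out(
  motion=[0,0,0,0,0,0,0,0,0,0,0,0,0,0,0,0,0,0,0,0,0,0,-0.02,0,0,0,0,0,0,-0.03,0,0,0,0,0],
)

```text
t: 16.8
tool_pos: [0.5958, 0.3655, 0.0854]
orientation: [-0.109, -2.166, 2.166]
force: [0.7, -0.0, -0.2]
opening: 0.0452
```

>>> carry_out(
  motion=[0,-0.04,0,0,0,0,0,0.02,-0.04,0,0,0,0,0,0.04,-0.01,0,0,0,0,0,0.04,0,0,0,0,0,0,0.04,0,0,0,0,0,0],
)

```text
t: 17.3
tool_pos: [0.46, 0.3805, 0.1855]
orientation: [-0.127, -2.174, 2.161]
force: [-0.6, -0.2, 0.1]
opening: 0.0467
```

```bash
python3 - <<'E'
from h import *
plan([.42,.38,.2],-96)
a=imaging.read_camera("scene"); b=imaging.read_camera("top")
cv2.imwrite('pics/d1.png',cv2.resize(a,(800,600))); cv2.imwrite('pics/d2.png',cv2.resize(b,(800,600)))
E
```

```text
t 17.3 pos [0.46   0.3805 0.1855] yaw -96.3 q [0.6  0.14 1.57 0.   1.42 2.29] F [-0.6 -0.2  0.1] M [0.01 0.17 0.02] open 0.0467
world d [-0.04   -0.0005  0.0145] tool d(now) [ 0.0396 -0.0147  0.0048] tool d(after turn) [ 0.0398 -0.0145  0.0046] turn deg [ 0.4 -0.3 -0.3]
```

View pics/d1.png

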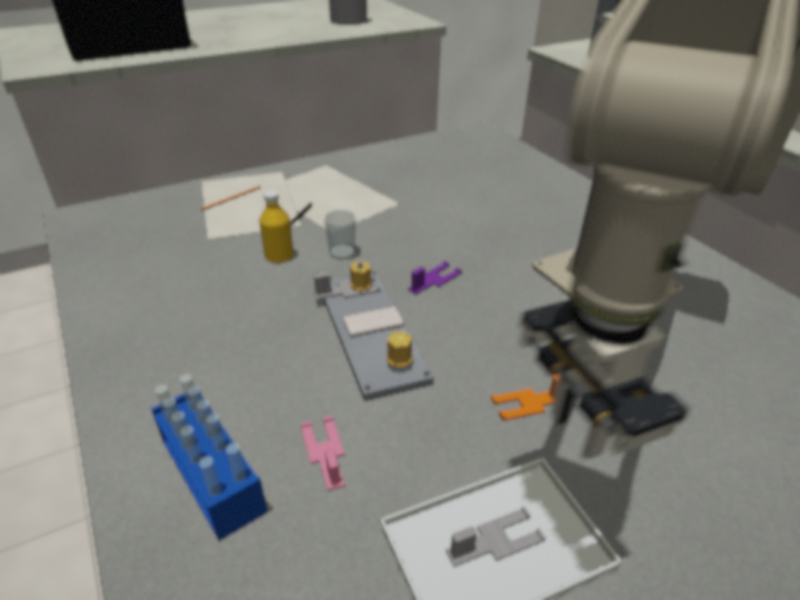

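View pics/d2.png

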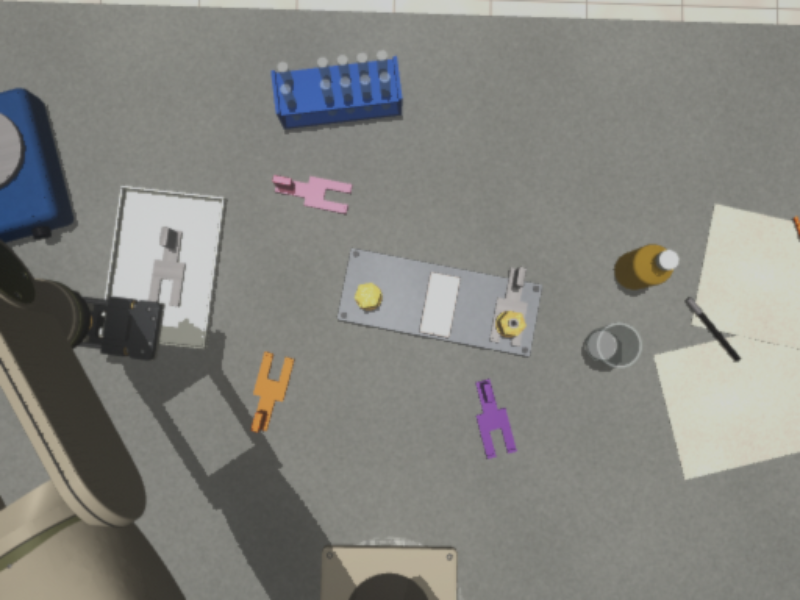

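Both views show the plate flat in the tray with its handle up, at (165,265) in the top view. Nut q and its plate are still in place, the bottle and beaker are where they were, and the gripper is clear. Handing in.

```bash
python3 -c "
from plant import robot
print(robot.close_job())"
```

```text
the job is handed in; nothing more can be done
None
```

The left-hand nut is the one on outlet p. I unscrewed it, laid its lock-out plate flat in the white tray with the handle up, and handed the job in at about 17.5 s.

- **Finding it:** I turned nut p gently clockwise. The torque levelled off at about 0.27 N m by 0.23 rad, where a blocked nut would have read about 0.57. That was the only nut I felt. I took q to be the right-hand one because only one of the two is left-handed.
- **Unscrewing:** I turned nut p about 2.77 rad, and it rose about 7 mm. Torque readings stayed at or below 0.29 N m, which is about 0.12 rad of core twist against the 0.3 limit.
- **Plate:** I drew it out about 80 mm, with about 2–3 N on the wrist, before lifting it.
- **Last checks:** Both cameras showed the plate in the tray, q's nut and plate in place, and the bottle, beaker and look-alike plates unmoved. The gripper was clear and touching nothing. No check failed or disagreed.

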